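Gauge a brass paperweight in the bench micrometer

ROBOT

A 7-joint arm with a two-finger parallel gripper is mounted at the origin on the work surface. World frame = base frame: x ahead of the robot, y to its left, z up, the work surface at z = 0. Lengths are in m, angles in rad, forces in N, time in s.
With the tool pointing down it reaches from about 0.4 to 0.875 m from the base axis. Payload 6.5 kg.
Tool frame: the origin (TCP) lies on the centre line of the jaws, within the pads' length; the fingertips stand 11 mm ahead of it and the grasp point (between the pads) lies 8 mm behind it (manip.tips_ahead is the distance from the TCP to the fingertips, in m); z points along the fingers, y is the line along which they close (so a half turn about z gives the same grasp; the last joint's range is limited). The gripper opens to 88 mm and grips with 3 to 60 N. Pads are 18 mm wide; open, the fingers measure 123 mm over their backs; the gripper's body (75 mm by 187 mm) begins 45 mm behind the grasp point.
Start: joints at [-1.254, 0.536, -0.004, 1.538, 0.003, 1.067, -0.071], TCP at [0.243, 0.603, 0.25] pointing down, gripper open.
Joint ranges: [-2.7, 2.7], [-0.37, 2.16], [-1.27, 1.26], [0.24, 2.4], [-1.31, 4.45], [0.19, 1.91], [-2.76, 2.76]. Speed limits (rad/s): [2.39, 2.39, 3.14, 3.14, 3.14, 3.14, 3.14].

INTERFACE

Orientations are given as a 3x3 rotation matrix whose columns are the frame's x, y, z axes.
In Python, from station import state, optics, hand_in, manip gives the robot as it stands.
- The arm moves only by the shell command python3 -m jog 'ROWS' [FORCE]. ROWS is rows parted by semicolons, their numbers by spaces, 1 to 10 of them, each of 7 numbers: dx, dy, dz in m, then a rotation vector rx, ry, rz in rad, then the finger opening in m; each row shifts and turns the commanded pose from where the row before left it, along the tool's axes as they then stand; what a row does not reach is not made up. A row lasts 1/10 s, in which the tool goes at most 0.05 m and 0.15 rad, less where a joint would pass 70% of its speed; a pose out of reach is approached as far as the arm can. The fingers move at their own pace and stop on an object; FORCE is the grip in N (left out, the last holds). Time passes only in rows, so rows that do not move let the fingers close. It prints the time, the measured TCP pose, the force, the opening and the grip force at its end.
- state(): the state, without advancing time (a new reading comes with each control period).
- optics.get_image(name): name is "scene" or "top" or "wrist"; returns the picture (420x560x3 uint8, blue, green, red); there is no depth.
- optics.camera_info(name): a dict with "fx", "fy", "cx", "cy" (pixels), "dist_coeffs" ([k1, k2, p1, p2, k3] as OpenCV has them; the pictures are not rectified), "rvec" (rotation vector, rad) and "tvec" (3), from world to camera coordinates, as OpenCV has them; the wrist camera has in their place "T_tool_cam" (4x4, takes a point from camera to tool coordinates, whose origin is the TCP and whose axes are the flange's). Camera axes: x right, y down, z forward; pixel columns grow to the right and rows downward; lengths in m; the calibration is good to about 2 mm. A picture is of the moment at which its call begins: read the wrist's pose just before it. camera_info takes no time and is no camera call.
- hand_in(): hands the job in; it is judged then, once.
Trained networks look in the newest picture that a camera, given by its name, has taken for a name from the list of things; names that differ only in an ending like _2 or _b are one class to them, and where a whole thing is asked for, a point or a joint stands for the part that bears it (a point fixed in the world has none). Each returns a list of dicts, best first, with "score" (0 to 1); they miss things now and then, are a little off and sometimes report something else, mostly with a low value. They report only what shows in the picture. A call takes as long as a camera call.
- optics.look_for(thing, camera): "extent" ([left, top, right, bottom] as shares, 0 to 1, of the picture: columns of its width, rows of its height, round what is visible of it).
- optics.silhouettes(thing, camera): "region" (420x560 bool, what is visible of it) and "extent" ([left, top, right, bottom] as shares, 0 to 1, of the picture: columns of its width, rows of its height, round what is visible of it).
The state is a dict: "clock": time; "joints": joint angles; "qd": joint speeds; "joint_efforts": joint torques, N m; "eef_pos": TCP position; "orientation": TCP orientation; "wrist_force": force on the tool from outside, world axes, zero at the start; "moment": the same for the moment, N m; "width": finger opening in m; "finger_force": force on a finger pad.
Only numpy, scipy, OpenCV 4.12 (cv2) and the standard library are available. Lean on these libraries where they do the work, as an engineer would, in place of code of your own. Each camera call takes 0.05 s, during which the arm holds its last target. There are 200 camera calls.

TASK

Lay the brass bar paperweight (the long flat bar with a knob in the middle) flat on the work table of the bench micrometer, lengthwise, with one end slid under the spindle and gently up against the back stop. Then bring the spindle down on it by turning the small ratchet knob at the very top clockwise until the ratchet slips and clicks, stop there, four clicks at the most, and let go, leaving the bar lightly nipped under the spindle. Do not ram the bar into the stop, do not squeeze it harder than the ratchet allows, and leave everything else on the bench where it is.

Things in the scene. Friction and masses are not known exactly. Their poses are not given: they have to be found in the camera images.
- bar: the work: a brass bar paperweight, 200 x 28 x 10 mm, 0.5 kg, with a brass knob 14 mm wide and 20 mm tall on the middle of its upper face (its top 30 mm over the underside). Origin: centre of the underside; x along its length, z up. Both ends are alike. It starts flat on the bench to the left or right of the gauge.
- gauge: bench micrometer, fixed to the bench. Green base 270 (x) x 130 (y) mm, 26 mm high; steel work table on it 200 x 70 mm, from x = -115 to +85 mm, top face at z = 40 mm; behind, a column 50 mm wide (x = 93 to 137 mm, a readout on it up to z = 160 mm). Origin: centre of the base's underside; x points from the open front, where the bar goes in, to the column; z up.
- back_stop: low steel stop on the work table, 12 x 50 mm, 9 mm high. Its front face, which the end of the bar must meet, is at x = 75 mm of the gauge, 25 mm behind the spindle axis. Origin: centre of its underside (x = 81 mm of the gauge).
- bar_home (a point): point of the gauge (x = -25, y = 0, z = 40 mm), axes as the gauge's: where the bar's origin is when the bar lies on the work table, centred, its end against the stop.
- spindle: the non-turning measuring spindle, a vertical steel rod 8 mm wide that comes down out of the overarm on the axis x = 50, y = 0 mm of the gauge. Origin: centre of its flat lower face, 2.5 to 5 mm above the top of a seated bar at the start. It sinks 12 mm per clockwise turn of the thimble and stays where it is left.
- ratchet (a joint): angle in rad that the ratchet knob has slipped round the thimble (0 at the start, grows clockwise); one click is 0.52. While the spindle is free both turn together (about 0.045 N m) and this stays below 0.15. When the spindle presses on the bar with some 18 N, 0.5 to 1 rad after touching, the ratchet slips: torque swings from 0.02 to 0.08 N m each click, the spindle sinks no more.
- ratchet_grip (a point): point on the vertical axis of the ratchet knob, at z = 184 mm. The knob is the topmost part of the head: round, knurled steel, 20 mm in diameter, z = 168 to 196 mm; it neither rises nor sinks. Turned clockwise seen from above it brings the spindle down. Its axis is that of the spindle.
- thimble_mid (a point): point on the same axis at z = 146 mm, the middle of the thimble: a graduated aluminium drum 30 mm in diameter, z = 126 to 166 mm, right below the ratchet knob. It drives the screw with no torque limit: keep the fingertips above it. The overarm under it is 42 mm wide, z = 82 to 112 mm, and reaches from the column to 20 mm in front of the axis.
- burnisher: bystander: burnisher with a green handle, 210 mm long, on the other side of the gauge from the bar. Origin: centre of its underside.
- dome: bystander: round domed brass paperweight, 60 mm in diameter, 26 mm high, by the gauge's back left. Origin: centre of its underside.
- cup: bystander: small brass cup, 60 mm in diameter, 50 mm high, by the gauge's back right. Origin: centre of its underside.
- bowl: bystander: brass bowl, 132 mm in diameter, 55 mm high, behind. Origin: centre of its underside.
- mallet: bystander: wooden mallet, behind on the right. Origin: on the bench under its handle.
- tin: bystander: plain tin, 72 mm in diameter, 62 mm high, behind the gauge. Origin: centre of its underside.

How it is judged:
On the way, in this order (a step that is already met when the one before it is completed fails the run):
1. the bar lies on the work table under the spindle, against the back stop (x of bar in the frame of bar_home between -0.004 and 0.003 m and y of bar in the frame of bar_home between -0.008 and 0.008 m and z of bar in the frame of bar_home below 0.003 m and angle between the x axis of bar and the x axis of gauge, either way round below 0.1 rad), for 0.1 s.
2. the ratchet has slipped at least one click with the spindle pressing on the bar (value of joint ratchet above 0.45 rad and contact force between spindle and bar above 3 N), for 0.05 s.
At the end, for the whole second after the job is handed in: The bar lies flat on the work table, its end within 4 mm of the back stop, within 8 mm of the middle sideways and within 6 degrees of lengthwise, at rest and released; the spindle presses on it with more than 3 N; the ratchet has slipped one to four clicks (0.45 to 2.35 rad) (all of step 1 and all of step 2 and angle between bar's own z axis and vertical below 0.05 rad and linear speed of bar below 0.01 m/s and value of joint ratchet below 2.35 rad); the robot touches nothing.
It fails at once if the ratchet was cranked on past four clicks (value of joint ratchet above 2.35 rad).
It fails at once if the spindle was forced on the bar with more than 30 N (thimble turned instead of the ratchet, or bar driven against it) (contact force between spindle and bar above 30 N).
It fails at once if the bar was rammed into the back stop (more than 30 N) (contact force between bar and back_stop above 30 N).
It fails at once if another thing on the bench was moved more than 30 mm (distance of any of burnisher, dome, cup, bowl, mallet, tin from where it was at the start of the episode above 0.03 m).
It also fails if it takes over 67 s, if anything falls off the work surface, if the arm or the gripper's body presses on something with over 40 N, if the wrist force passes 120 N, or if a joint passes its speed limit or range.

## Working session

There is one attempt and no reset: what is moved stays moved. The work goes in short steps, Python scripts to look and compute and a shell command to move; the robot and the scene stay as the last step left them, time stands still between calls to the robot, and variables do not carry over. Pictures are saved under pics/ and viewed, at most 10 in all, crops included, and the job is handed in when it is done.

```bash
mkdir -p pics; ls; cat > h.py <<'E'
import numpy as np, cv2
from station import state, optics, hand_in, manip
def cam(name, st=None):
    c=optics.camera_info(name); K=np.array([[c['fx'],0,c['cx']],[0,c['fy'],c['cy']],[0,0,1]]); d=np.array(c['dist_coeffs'],float)
    if 'rvec' in c:
        R=cv2.Rodrigues(np.array(c['rvec'],float))[0]; t=np.array(c['tvec'],float).ravel()
    else:
        T=np.eye(4); T[:3,:3]=np.array(st['orientation']).reshape(3,3); T[:3,3]=st['eef_pos']
        W=np.linalg.inv(T@np.array(c['T_tool_cam'])); R,t=W[:3,:3],W[:3,3]
    return K,d,R,t
def ray(C,uv):
    K,d,R,t=C; p=cv2.undistortPoints(np.array(uv,float).reshape(-1,1,2),K,d).reshape(-1,2)
    D=np.c_[p,np.ones(len(p))]@R; return -R.T@t, D/np.linalg.norm(D,axis=1)[:,None]
def atz(C,uv,z):
    o,D=ray(C,uv); return o+D*((z-o[2])/D[:,2])[:,None]
def proj(C,P):
    K,d,R,t=C; return cv2.projectPoints(np.array(P,float).reshape(-1,3),cv2.Rodrigues(R)[0],t,K,d)[0].reshape(-1,2)
def tri(rs):
    A=np.zeros((3,3));b=np.zeros(3)
    for o,D in rs:
        M=np.eye(3)-np.outer(D,D);A+=M;b+=M@o
    return np.linalg.solve(A,b)
E
python3 - <<'E'
from h import *
st=state(); print(st['eef_pos'],st['orientation'],st['width'],manip.tips_ahead)
ims=[]
for n in ('scene','top','wrist'):
    im=optics.get_image(n); cv2.imwrite(f'pics/a_{n}.png',im); C=cam(n,st); print(n,-C[2].T@C[3])
    for th in ('bar','gauge','spindle','ratchet','thimble_mid','back_stop','burnisher','dome','cup'):
        r=optics.look_for(th,n)
        print(th,[(round(x['score'],2),(np.array(x['extent'])*[560,420,560,420]).round().tolist()) for x in r[:2]])
E
```

```text
pics
[0.24254137 0.60242466 0.24885297] [[-9.27674434e-01  3.73389702e-01 -5.24485235e-04]
 [ 3.73390053e-01  9.27673037e-01 -1.61412196e-03]
 [-1.16145709e-04 -1.69321725e-03 -9.99998560e-01]] 0.08820398166692413 0.011
scene [ 1.10467119 -0.44558938  0.90391112]
bar [(0.8, [131.0, 254.0, 178.0, 306.0]), (0.73, [214.0, 204.0, 307.0, 280.0])]
gauge [(0.92, [214.0, 204.0, 310.0, 285.0])]
spindle [(0.73, [219.0, 205.0, 306.0, 281.0])]
ratchet []
thimble_mid [(0.76, [216.0, 205.0, 307.0, 285.0])]
back_stop []
burnisher [(0.63, [291.0, 167.0, 346.0, 192.0])]
dome [(0.69, [305.0, 237.0, 326.0, 258.0])]
cup [(0.95, [251.0, 270.0, 272.0, 301.0])]
top [ 0.4227322  -0.0187333   0.99393931]
bar [(0.75, [397.0, 270.0, 417.0, 349.0])]
gauge [(0.75, [259.0, 174.0, 330.0, 299.0])]
spindle []
ratchet [(0.53, [297.0, 203.0, 310.0, 218.0])]
thimble_mid [(0.79, [262.0, 175.0, 330.0, 300.0])]
back_stop []
burnisher [(0.62, [156.0, 204.0, 171.0, 284.0])]
dome [(0.86, [256.0, 173.0, 278.0, 197.0]), (0.71, [261.0, 172.0, 335.0, 304.0])]
cup [(0.76, [334.0, 184.0, 359.0, 212.0])]
wrist [0.17533845 0.62974051 0.38349438]
bar []
gauge []
spindle []
ratchet []
thimble_mid []
back_stop []
burnisher []
dome []
cup []
```

```bash
python3 -c "
import cv2,numpy as np
a=[cv2.imread(f'pics/a_{n}.png') for n in('scene','top','wrist')]
print(a[0].shape)
cv2.imwrite('pics/a_st.png',cv2.resize(np.vstack(a[:2]),(784,1176))[:600*2][:,:])"
```

```text
(420, 560, 3)
```

View pics/a_scene.png

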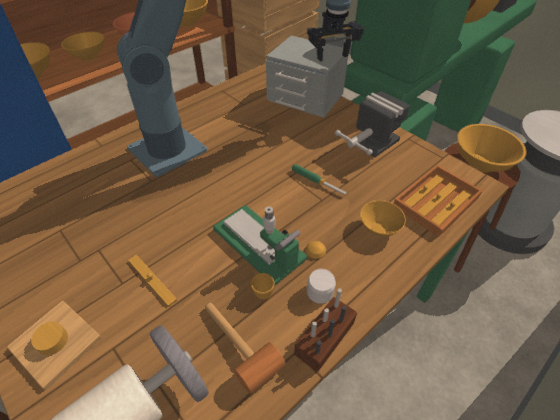

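View pics/a_top.png

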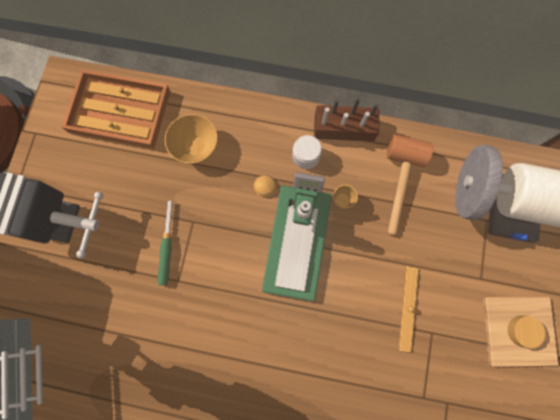

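The scene picture shows the gauge at about (262,240), with its front towards the robot and the column away from it. The bar lies at about (152,280). In the top picture the bar is at about (409,310), the gauge base spans 265–330 × 182–300, and the head is near (304,208).

```bash
python3 - <<'E'
from h import *
st=state()
def rect(m,C,z):
    v,u=np.nonzero(m); P=atz(C,np.c_[u,v],z)[:,:2].astype(np.float32)
    return cv2.minAreaRect(P*1000)
for n in('top','scene'):
    optics.get_image(n); C=cam(n)
    for th,z in (('bar',.01),('gauge',.026),('ratchet',.196),('burnisher',.01),('dome',.02),('cup',.05)):
        for r in optics.silhouettes(th,n)[:2]:
            e=np.array(r['extent'])*[560,420,560,420]; print(n,th,round(r['score'],2),e.round(),r['region'].sum(),[np.round(x,1) for x in rect(r['region'],C,z)])
# green base from top image: color mask
im=cv2.imread('pics/a_top.png'); hsv=cv2.cvtColor(im,cv2.COLOR_BGR2HSV); C=cam('top')
m=cv2.inRange(hsv,(40,60,30),(90,255,255)); m[:, :240]=0;m[:,350:]=0;m[:170]=0;m[310:]=0
print('green',rect(m>0,C,.026)); 
b=cv2.boxPoints(rect(m>0,C,.026)); print(b.round())
E
```

```text
top bar 0.94 [396. 268. 422. 350.] 1107 [array([ 460.4, -328.3]), array([199.8,  34.4]), np.float64(3.2)]
top gauge 0.96 [259. 173. 330. 301.] 6230 [array([583.1, -35.3]), array([310.7, 129.9]), np.float64(1.0)]
top ratchet 0.58 [298. 200. 312. 217.] 118 [array([612.7, -36.3]), array([21.8, 25.2]), np.float64(56.6)]
top burnisher 0.72 [159. 201. 174. 285.] 575 [array([500.9, 281.7]), array([204.6,  27.6]), np.float64(11.8)]
top dome 0.81 [255. 176. 278. 196.] 346 [array([689.1,  69.9]), array([49.6, 50.4]), np.float64(11.4)]
top cup 0.71 [158. 202. 174. 287.] 688 [array([496.7, 268.5]), array([198.8,  28.4]), np.float64(10.6)]
scene bar 0.63 [129. 255. 177. 305.] 651 [array([ 462.9, -329.8]), array([201.2,  29.1]), np.float64(2.1)]
scene gauge 0.81 [213. 205. 310. 285.] 3750 [array([570.9, -18.9]), array([180. , 274.6]), np.float64(89.3)]
scene ratchet 0.62 [268. 204. 274. 219.] 98 [array([625.6, -43.1]), array([19.5, 39.5]), np.float64(49.0)]
scene burnisher 0.83 [292. 167. 341. 192.] 340 [array([491.5, 280.6]), array([198.7,  39.1]), np.float64(10.0)]
scene dome 0.67 [306. 239. 328. 258.] 275 [array([697.1,  64.4]), array([54.7, 55.8]), np.float64(47.5)]
scene cup 0.8 [249. 271. 275. 300.] 478 [array([ 699.3, -134.4]), array([58.9, 72.9]), np.float64(47.7)]
scene cup 0.54 [291. 165. 345. 192.] 351 [array([524.6, 248.6]), array([207.3,  33.5]), np.float64(8.5)]
green ((565.155029296875, -35.677635192871094), (266.2591552734375, 126.86671447753906), 1.6207188367843628)
[[ 430.   24.]
 [ 434. -103.]
 [ 700.  -95.]
 [ 696.   31.]]
```

```bash
python3 -m jog '0 0 -.01 0 0 -.142 .088;0 0 -.01 0 0 -.142 .088;0 0 -.01 0 0 -.142 .088;-.0355 -.035 0 0 0 0 .088;-.0355 -.035 0 0 0 0 .088;-.0355 -.035 0 0 0 0 .088;-.0355 -.035 0 0 0 0 .088;-.0355 -.035 0 0 0 0 .088' 40
python3 -m jog '0 -.045 0 0 0 0 .088;0 -.045 0 0 0 0 .088;0 -.045 0 0 0 0 .088;0 -.045 0 0 0 0 .088;0 -.045 0 0 0 0 .088;0 -.045 0 0 0 0 .088;0 -.045 0 0 0 0 .088;0 -.045 0 0 0 0 .088;0 -.045 0 0 0 0 .088;0 0 0 0 0 0 .088'
python3 - <<'E'
from h import *
st=state(); print(st['joints'],st['clock'])
st=state(); cv2.imwrite('pics/g1.png',optics.get_image('wrist')); C=cam('wrist',st); np.savez('g1.npz',R=C[2],t=C[3])
print(st['eef_pos'],-C[2].T@C[3], C[2][2])
for th in('gauge','back_stop','spindle','ratchet'): print(th,[(round(x['score'],2),(np.array(x['extent'])*[560,420,560,420]).round().tolist()) for x in optics.look_for(th,'wrist')[:2]])
E
```

```text
clock: 3.0
eef_pos: [0.429, 0.4343, 0.2799]
orientation: [[-0.999, -0.043, 0.0], [-0.043, 0.999, 0.0], [-0.0, 0.0, -1.0]]
wrist_force: [0.4, -0.0, -0.5]
width: 0.0876
finger_force: 0.0
clock: 4.0
eef_pos: [0.4451, 0.0251, 0.2801]
orientation: [[-0.999, -0.034, 0.001], [-0.034, 0.999, -0.002], [-0.001, -0.002, -1.0]]
wrist_force: [0.1, 0.1, -0.1]
width: 0.0879
finger_force: 0.0
[-0.30308081  0.14390613  0.15945188  2.02654736 -0.02514611  0.97274467
  1.4737357 ] 4.0
[0.44514239 0.02507299 0.28005868] [0.37263673 0.02319823 0.41466761] [ 0.27806177  0.00728713 -0.96053555]
gauge [(0.89, [167.0, 159.0, 282.0, 402.0])]
back_stop [(0.39, [129.0, 356.0, 178.0, 387.0])]
spindle []
ratchet [(0.77, [190.0, 387.0, 215.0, 400.0])]
```

View pics/g1.png

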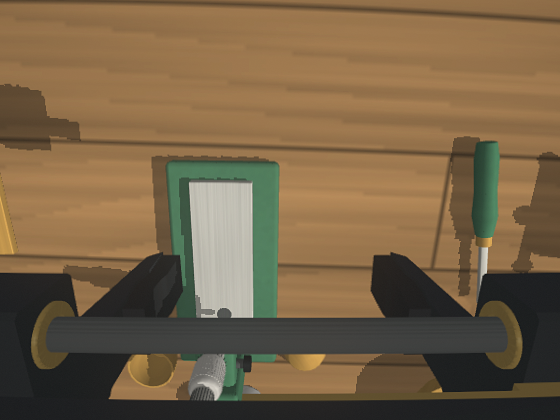

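The wrist picture shows the green base with its front edge at row 162, columns 167–278. The steel table's front corners are at (190,181) and (252,181), and the ratchet knob is at about (205,375).

```bash
python3 -m jog '0 -.045 0 0 0 0 .088;0 -.045 0 0 0 0 .088;0 -.045 0 0 0 0 .088;0 -.045 0 0 0 0 .088;0 -.045 0 0 0 0 .088;0 -.045 0 0 0 0 .088;0 -.045 0 0 0 0 .088;0 -.04 0 0 0 0 .088;0 0 0 0 0 0 .088'
cat >> h.py <<'E'
def edge(C,uv,z):
    """line fit of image points on plane z -> (point, direction angle deg)"""
    P=atz(C,uv,z)[:,:2]; vx,vy,x,y=cv2.fitLine(P.astype(np.float32)*1000,cv2.DIST_HUBER,0,.01,.01).ravel()
    return np.array([x,y]).round(1), round(float(np.degrees(np.arctan2(vy,vx))),2)
E
python3 - <<'E'
from h import *
f=np.load('g1.npz'); c=cam('wrist',state()); C=(c[0],c[1],f['R'],f['t'])
im=cv2.imread('pics/g1.png'); h=cv2.cvtColor(im,cv2.COLOR_BGR2HSV)
w=(h[...,1]<45)&(h[...,2]>130)
L=[];Rr=[]
for v in range(188,245):
    u=np.nonzero(w[v,180:265])[0]+180
    L.append((u[0]-.5,v));Rr.append((u[-1]+.5,v))
F=[(u,np.nonzero(w[170:240,u])[0][0]+170-.5) for u in range(194,250)]
for n,e in(('L',L),('R',Rr),('F',F)): print('table',n,edge(C,e,.04))
g=(h[...,0]>40)&(h[...,0]<95)&(h[...,1]>80)
L=[];Rr=[]
for v in range(172,245):
    u=np.nonzero(g[v,160:290])[0]+160; L.append((u[0]-.5,v));Rr.append((u[-1]+.5,v))
F=[(u,np.nonzero(g[150:200,u])[0][0]+150-.5) for u in range(178,268)]
for n,e in(('L',L),('R',Rr),('F',F)): print('base',n,edge(C,e,.026))
st=state(); cv2.imwrite('pics/b1.png',optics.get_image('wrist')); C=cam('wrist',st); np.savez('b1.npz',R=C[2],t=C[3])
print(st['eef_pos'],st['joints'])
for r in optics.silhouettes('bar','wrist')[:2]:
    v,u=np.nonzero(r['region']); P=atz(C,np.c_[u,v],.01)[:,:2].astype(np.float32)*1000
    print(r['score'],np.array(r['extent'])*[560,420,560,420],cv2.minAreaRect(P))
E
```

```text
clock: 5.15
eef_pos: [0.4601, -0.3281, 0.2797]
orientation: [[-0.999, -0.039, -0.0], [-0.039, 0.999, -0.003], [0.0, -0.003, -1.0]]
wrist_force: [0.1, 0.3, 0.1]
width: 0.0878
finger_force: 0.0
table L (array([484. , -70.9], dtype=float32), 1.07)
table R (array([491.7,  -0.5], dtype=float32), 0.84)
table F (array([448.9, -43.5], dtype=float32), -88.1)
base L (array([485.2, -98. ], dtype=float32), 1.07)
base R (array([477. ,  26.9], dtype=float32), 0.96)
base F (array([430.5, -45.5], dtype=float32), -89.2)
[ 0.46007584 -0.32811764  0.27966509] [ 0.23839199  0.37240953  0.38756116  1.75641066 -0.15644336  1.04185403
  2.29028582]
0.62 [263.312  85.386 289.912 251.58 ] ((457.45916748046875, -328.5974426269531), (198.50927734375, 29.08955192565918), 2.7338433265686035)
```

View pics/b1.png

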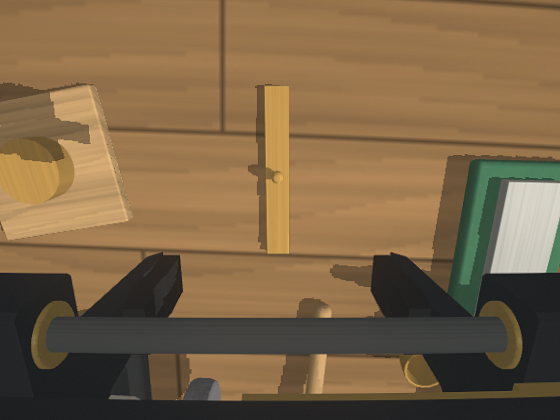

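The wrist picture shows the bar lying flat between (264,86) and (289,253). Its knob is at (277,177), and nothing near it would be in the fingers' way.

```bash
python3 -m jog '0 0 .035 0 0 0 .07;0 0 .035 0 0 0 .07;0 0 .035 0 0 0 .07;0 0 .035 0 0 0 .07;0 0 0 0 0 0 .07'
python3 - <<'E'
from h import *
def ends(im,C):
    h=cv2.cvtColor(im,cv2.COLOR_BGR2HSV); return h
st=state(); im=optics.get_image('wrist'); cv2.imwrite('pics/b2.png',im); C2=cam('wrist',st); f=np.load('b1.npz'); C1=(C2[0],C2[1],f['R'],f['t'])
print(st['eef_pos'],np.array(st['orientation']).round(4))
for r in optics.silhouettes('bar','wrist')[:2]:
    v,u=np.nonzero(r['region']); P=atz(C2,np.c_[u,v],.01)[:,:2].astype(np.float32)*1000
    print(r['score'],np.array(r['extent'])*[560,420,560,420],cv2.minAreaRect(P))
E
```

```text
clock: 5.75
eef_pos: [0.459, -0.3188, 0.1358]
orientation: [[-0.999, -0.047, -0.007], [-0.047, 0.999, 0.006], [0.007, 0.006, -1.0]]
wrist_force: [1.0, 0.4, 0.6]
width: 0.0699
finger_force: 0.0
[ 0.4589884  -0.31878797  0.13582172] [[-0.9989 -0.0471 -0.0068]
 [-0.0471  0.9989  0.0056]
 [ 0.0065  0.0059 -1.    ]]
0.89 [241.584  71.904 281.792 320.586] ((457.93646240234375, -328.1718444824219), (197.3964385986328, 29.302566528320312), 2.7270917892456055)
```

View pics/b2.png

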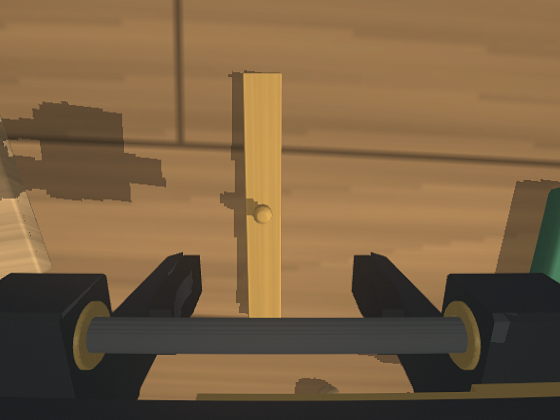

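The picture confirms the bar flat on the bench, with its near end at row 73 and its knob at (263,214), centred between the fingers apart from about 9 mm of drift in y.

```bash
python3 - <<'E'
from h import *
st=state(); C2=cam('wrist',st); f=np.load('b1.npz'); C1=(C2[0],C2[1],f['R'],f['t'])
for a,b in(([277,177],[263,214]),([277,86],[263,73])):
    rs=[]
    for C,p in((C1,a),(C2,b)):
        o,D=ray(C,[p]); rs.append((o,D[0]))
    print('tri',tri(rs).round(4))
print(atz(C2,[[263,214]],.03),atz(C2,[[263,73]],.01))
E
python3 -m jog '0 -.0095 0 0 0 0 .07;0 0 .02 0 0 0 .07;0 0 .02 0 0 0 .06;0 0 .02 0 0 0 .06;0 0 0 0 0 0 .06;0 0 0 0 0 0 .06'
```

```text
tri [ 0.451  -0.3293  0.0667]
tri [ 0.3635 -0.3331  0.0338]
[[ 0.46161223 -0.33121746  0.03      ]] [[ 0.36270162 -0.33541601  0.01      ]]
clock: 6.45
eef_pos: [0.4618, -0.3339, 0.0813]
orientation: [[-0.999, -0.043, 0.002], [-0.043, 0.999, -0.001], [-0.002, -0.001, -1.0]]
wrist_force: [0.2, 0.7, 1.1]
width: 0.0601
finger_force: 0.0
```

```bash
python3 -m jog '0 .0045 0 0 0 -.005 .06;0 0 .017 0 0 0 .06;0 0 .017 0 0 0 .06;0 0 .015 0 0 0 .06;0 0 .01 0 0 0 .06;0 0 0 0 0 0 .06;0 0 0 0 0 0 .06'
```

```text
clock: 7.15
eef_pos: [0.4609, -0.3287, 0.021]
orientation: [[-0.999, -0.048, 0.0], [-0.048, 0.999, -0.0], [-0.0, -0.0, -1.0]]
wrist_force: [0.1, -0.1, 0.7]
width: 0.0599
finger_force: 0.0
```

```bash
python3 -m jog '0 0 .007 0 0 0 .06;0 0 0 0 0 0 .045;0 0 0 0 0 0 .02;0 0 0 0 0 0 .02;0 0 0 0 0 0 .02;0 0 0 0 0 0 .02;0 0 0 0 0 0 .02' 45
python3 -m jog '0 0 -.01 0 0 0 .02;0 0 -.02 0 0 0 .02;0 0 -.03 0 0 0 .02;0 0 -.03 0 0 0 .02;0 0 -.02 0 0 0 .02;0 0 0 0 0 0 .02;0 0 0 0 0 0 .02' 45
```

```text
clock: 7.85
eef_pos: [0.4609, -0.3286, 0.0139]
orientation: [[-0.999, -0.048, 0.0], [-0.048, 0.999, -0.0], [-0.0, -0.0, -1.0]]
wrist_force: [0.6, -0.4, 2.2]
width: 0.0272
finger_force: 45.0
clock: 8.55
eef_pos: [0.4603, -0.328, 0.1233]
orientation: [[-0.999, -0.048, -0.001], [-0.048, 0.999, 0.001], [0.0, 0.001, -1.0]]
wrist_force: [-0.7, 0.1, -4.9]
width: 0.0272
finger_force: 45.0
```

```bash
python3 -m jog '0 0 0 0 0 .028 .02;-.0026 .0365 0 0 0 0 .02;-.0026 .0365 0 0 0 0 .02;-.0026 .0365 0 0 0 0 .02;-.0026 .0365 0 0 0 0 .02;-.0026 .0365 0 0 0 0 .02;-.0026 .0365 0 0 0 0 .02;-.0026 .0365 0 0 0 0 .02;-.0026 .0365 0 0 0 0 .02;0 0 0 0 0 0 .02'
python3 -m jog '0 0 0 0 0 0 .02;0 0 0 0 0 0 .02'
python3 - <<'E'
from h import *
st=state(); im=optics.get_image('wrist'); cv2.imwrite('pics/c1.png',im); C=cam('wrist',st); np.savez('c1.npz',R=C[2],t=C[3])
print(st['eef_pos'],np.array(st['orientation']).round(4),st['joints'])
top=optics.get_image('top'); cv2.imwrite('pics/c1t.png',top)
E
```

```text
clock: 9.55
eef_pos: [0.475, -0.0301, 0.1224]
orientation: [[-1.0, -0.027, -0.003], [-0.027, 1.0, 0.003], [0.003, 0.003, -1.0]]
wrist_force: [-0.9, -0.6, -5.3]
width: 0.0273
finger_force: 45.0
clock: 9.75
eef_pos: [0.475, -0.0372, 0.1231]
orientation: [[-1.0, -0.018, -0.001], [-0.018, 1.0, -0.001], [0.001, -0.001, -1.0]]
wrist_force: [-0.9, -1.1, -5.2]
width: 0.027
finger_force: 45.0
[ 0.47504636 -0.03723939  0.12312993] [[-9.998e-01 -1.840e-02 -1.300e-03]
 [-1.840e-02  9.998e-01 -8.000e-04]
 [ 1.300e-03 -8.000e-04 -1.000e+00]] [-0.27979736  0.46090534  0.32421121  2.09557631 -0.24426815  0.62158685
  1.80191216]
```

View pics/c1.png

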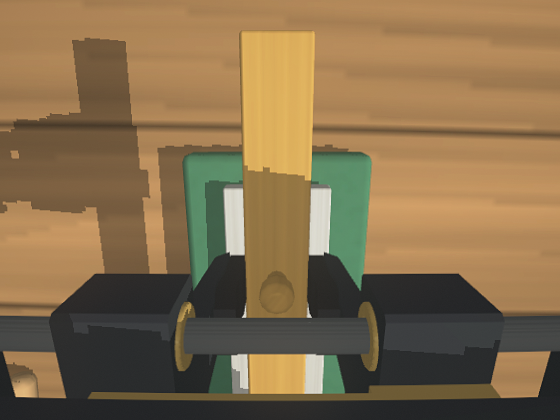

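The picture shows the bar held straight and centred over the table. Its front edge is at row 31 (columns 241–314), and the table's front corners are at (223,186) and (331,186).

```bash
python3 - <<'E'
from h import *
st=state(); c=cam('wrist',st); f=np.load('c1.npz'); C=(c[0],c[1],f['R'],f['t'])
im=cv2.imread('pics/c1.png'); h=cv2.cvtColor(im,cv2.COLOR_BGR2HSV)
w=(h[...,1]<45)&(h[...,2]>110); g=(h[...,0]>40)&(h[...,0]<95)&(h[...,1]>80)
def span(m,v,a,b): 
    u=np.nonzero(m[v,a:b])[0]+a; return u[0]-.5,u[-1]+.5
def sides(m,vs,a,b,z,n):
    L=[];R=[]
    for v in vs:
        l,r=span(m,v,a,b); L.append((l,v));R.append((r,v))
    print(n,'L',edge(C,L,z),'R',edge(C,R,z))
sides(w,range(195,240),210,345,.04,'table'); sides(g,range(165,230),170,385,.026,'base')
F=[(u,np.nonzero(w[165:230,u])[0][0]+164.5) for u in list(range(227,241))+list(range(314,328))]
print('table F',edge(C,F,.04))
F=[(u,np.nonzero(g[130:200,u])[0][0]+129.5) for u in list(range(195,238))+list(range(318,362))]
print('base F',edge(C,F,.026))
y=(h[...,0]>10)&(h[...,0]<28)&(h[...,1]>120)&(h[...,2]>205)
F=[(u,np.nonzero(y[:120,u])[0][0]-.5) for u in range(246,310)]
print('bar F',edge(C,F,.119), F[::20])
sides(y,range(40,110),232,325,.119,'bar')
E
```

```text
table L (array([469.6, -71.6], dtype=float32), 1.08) R (array([468.8,  -2.1], dtype=float32), 1.62)
base L (array([456. , -99.9], dtype=float32), -0.01) R (array([461.8,  25.7], dtype=float32), 0.99)
table F (array([447.1, -41.9], dtype=float32), -88.29)
base F (array([430.4, -28.4], dtype=float32), -88.95)
bar F (array([374.7, -39.8], dtype=float32), -88.47) [(246, np.float64(31.5)), (266, np.float64(32.5)), (286, np.float64(31.5)), (306, np.float64(31.5))]
bar L (array([387.8, -51.3], dtype=float32), 1.03) R (array([389. , -24.6], dtype=float32), 0.59)
```

```bash
python3 -m jog '0 0 .02 0 0 0 .02;0 0 .02 0 0 0 .02;0 0 .015 0 0 0 .02;0 0 .008 0 0 0 .02;0 0 0 0 0 0 .02;0 0 0 0 0 0 .02;0 0 0 0 0 0 .02'
python3 -m jog '0 0 .002 0 0 0 .02;0 0 0 0 0 0 .02;0 0 0 0 0 0 .02'
python3 -m jog '0 0 .001 0 0 0 .02;0 0 0 0 0 0 .02'
```

```text
clock: 10.55
eef_pos: [0.4763, -0.0364, 0.0614]
orientation: [[-1.0, -0.02, 0.001], [-0.02, 1.0, -0.0], [-0.001, -0.0, -1.0]]
wrist_force: [-0.5, 0.4, -5.4]
width: 0.0271
finger_force: 45.0
clock: 10.85
eef_pos: [0.4758, -0.0361, 0.0589]
orientation: [[-1.0, -0.02, 0.0], [-0.02, 1.0, 0.0], [-0.0, 0.0, -1.0]]
wrist_force: [0.1, -0.3, -4.9]
width: 0.0272
finger_force: 45.0
clock: 11.05
eef_pos: [0.4756, -0.0361, 0.0577]
orientation: [[-1.0, -0.02, -0.0], [-0.02, 1.0, -0.0], [0.0, -0.0, -1.0]]
wrist_force: [-0.8, 0.7, -6.0]
width: 0.0272
finger_force: 45.0
```

```bash
python3 -m jog '0 0 .0025 0 0 0 .02;0 0 0 0 0 0 .02;0 0 0 0 0 0 .02'
python3 -m jog '0 0 .0005 0 0 0 .02;0 0 0 0 0 0 .02'
python3 -m jog '0 0 .0005 0 0 0 .02;0 0 0 0 0 0 .02'
```

```text
clock: 11.35
eef_pos: [0.4756, -0.0362, 0.0551]
orientation: [[-1.0, -0.02, -0.0], [-0.02, 1.0, -0.0], [0.0, -0.0, -1.0]]
wrist_force: [0.7, -0.3, -6.1]
width: 0.0276
finger_force: 45.0
clock: 11.55
eef_pos: [0.4757, -0.0362, 0.0547]
orientation: [[-1.0, -0.02, 0.0], [-0.02, 1.0, -0.0], [-0.0, -0.0, -1.0]]
wrist_force: [0.6, -0.8, -5.3]
width: 0.0274
finger_force: 45.0
clock: 11.75
eef_pos: [0.4756, -0.0361, 0.0542]
orientation: [[-1.0, -0.02, -0.0], [-0.02, 1.0, -0.0], [0.0, -0.0, -1.0]]
wrist_force: [0.9, -0.6, -5.0]
width: 0.0277
finger_force: 45.0
```

```bash
python3 -m jog '-.01 0 0 0 0 0 .02;-.012 0 0 0 0 0 .02;-.012 0 0 0 0 0 .02;-.01 0 0 0 0 0 .02;-.006 0 0 0 0 0 .02;0 0 0 0 0 0 .02;0 0 0 0 0 0 .02;0 0 0 0 0 0 .02'
python3 -m jog '0 0 .0005 0 0 0 .02;0 0 0 0 0 0 .02'
```

```text
clock: 12.55
eef_pos: [0.5248, -0.0352, 0.054]
orientation: [[-1.0, -0.02, -0.001], [-0.02, 1.0, -0.0], [0.001, 0.0, -1.0]]
wrist_force: [0.1, 0.3, -5.6]
width: 0.0273
finger_force: 45.0
clock: 12.75
eef_pos: [0.525, -0.0352, 0.0539]
orientation: [[-1.0, -0.02, -0.001], [-0.02, 1.0, 0.0], [0.001, 0.0, -1.0]]
wrist_force: [-2.5, 0.6, 0.3]
width: 0.0274
finger_force: 45.0
```

```bash
python3 -m jog '-.003 0 0 0 0 0 .02;-.003 0 0 0 0 0 .02;-.002 0 0 0 0 0 .02;0 0 0 0 0 0 .02;0 0 0 0 0 0 .02' 20
python3 -m jog '-.001 0 0 0 0 0 .02;0 0 0 0 0 0 .02'
python3 -m jog '-.001 0 0 0 0 0 .02;0 0 0 0 0 0 .02'
python3 -m jog '-.001 0 0 0 0 0 .02;0 0 0 0 0 0 .02'
```

```text
clock: 13.25
eef_pos: [0.533, -0.0351, 0.0539]
orientation: [[-1.0, -0.02, -0.001], [-0.02, 1.0, 0.0], [0.001, 0.0, -1.0]]
wrist_force: [-4.8, 0.6, 5.6]
width: 0.0277
finger_force: 20.0
clock: 13.45
eef_pos: [0.533, -0.0351, 0.0538]
orientation: [[-1.0, -0.02, -0.003], [-0.02, 1.0, 0.0], [0.003, 0.0, -1.0]]
wrist_force: [-8.9, -0.4, 9.3]
width: 0.028
finger_force: 20.0
clock: 13.65
eef_pos: [0.533, -0.0351, 0.0538]
orientation: [[-1.0, -0.02, -0.005], [-0.02, 1.0, 0.001], [0.005, 0.001, -1.0]]
wrist_force: [-10.8, 0.9, 12.4]
width: 0.0275
finger_force: 20.0
clock: 13.85
eef_pos: [0.5348, -0.0351, 0.0538]
orientation: [[-1.0, -0.02, -0.003], [-0.02, 1.0, 0.0], [0.003, 0.0, -1.0]]
wrist_force: [-7.9, 0.2, 7.2]
width: 0.0276
finger_force: 20.0
```

```bash
python3 -m jog '0 0 -.0008 0 0 0 .02;0 0 0 0 0 0 .02'
python3 -m jog '-.001 0 0 0 0 0 .02;0 0 0 0 0 0 .02'
python3 -m jog '-.001 0 0 0 0 0 .02;0 0 0 0 0 0 .02'
```

```text
clock: 14.05
eef_pos: [0.5374, -0.0348, 0.0545]
orientation: [[-1.0, -0.02, 0.002], [-0.02, 1.0, -0.0], [-0.002, -0.0, -1.0]]
wrist_force: [-0.2, -1.1, -5.4]
width: 0.0275
finger_force: 20.0
clock: 14.25
eef_pos: [0.5381, -0.0348, 0.0544]
orientation: [[-1.0, -0.021, 0.001], [-0.021, 1.0, -0.0], [-0.001, -0.0, -1.0]]
wrist_force: [-0.9, -0.2, -5.1]
width: 0.0278
finger_force: 20.0
clock: 14.45
eef_pos: [0.5389, -0.0349, 0.0545]
orientation: [[-1.0, -0.02, 0.0], [-0.02, 1.0, -0.0], [-0.0, -0.0, -1.0]]
wrist_force: [-1.3, 0.1, -4.6]
width: 0.0273
finger_force: 20.0
```

```bash
python3 -m jog '-.001 0 0 0 0 0 .02;0 0 0 0 0 0 .02'
python3 -m jog '-.001 0 0 0 0 0 .02;0 0 0 0 0 0 .02'
python3 -m jog '-.001 0 0 0 0 0 .02;0 0 0 0 0 0 .02'
```

```text
clock: 14.65
eef_pos: [0.5398, -0.0348, 0.0545]
orientation: [[-1.0, -0.02, 0.0], [-0.02, 1.0, -0.0], [-0.0, -0.0, -1.0]]
wrist_force: [0.3, -0.3, -4.6]
width: 0.0277
finger_force: 20.0
clock: 14.85
eef_pos: [0.5408, -0.0348, 0.0546]
orientation: [[-1.0, -0.02, 0.0], [-0.02, 1.0, -0.0], [-0.0, -0.0, -1.0]]
wrist_force: [1.2, 0.1, -6.2]
width: 0.0278
finger_force: 20.0
clock: 15.05
eef_pos: [0.5412, -0.0348, 0.0544]
orientation: [[-1.0, -0.02, -0.001], [-0.02, 1.0, 0.0], [0.001, 0.0, -1.0]]
wrist_force: [-0.8, -0.4, -5.4]
width: 0.0275
finger_force: 20.0
```

```bash
python3 -m jog '-.001 0 0 0 0 0 .02;0 0 0 0 0 0 .02'
python3 -m jog '-.001 0 0 0 0 0 .02;0 0 0 0 0 0 .02'
```

```text
clock: 15.25
eef_pos: [0.5412, -0.0348, 0.0542]
orientation: [[-1.0, -0.02, -0.003], [-0.02, 1.0, 0.0], [0.003, 0.0, -1.0]]
wrist_force: [-5.5, -0.3, -2.6]
width: 0.0277
finger_force: 20.0
clock: 15.45
eef_pos: [0.5413, -0.0348, 0.0542]
orientation: [[-1.0, -0.02, -0.005], [-0.02, 1.0, 0.0], [0.005, 0.0, -1.0]]
wrist_force: [-8.0, -1.1, 0.8]
width: 0.0277
finger_force: 20.0
```

```bash
python3 -m jog '.0015 0 .0003 0 0 0 .02;0 0 0 0 0 0 .02'
python3 -m jog '0 0 0 0 0 0 .036;0 0 0 0 0 0 .04;0 0 0 0 0 0 .045;0 0 0 0 0 0 .045'
python3 - <<'E'
from h import *
st=state(); cv2.imwrite('pics/d1.png',optics.get_image('wrist')); C=cam('wrist',st); np.savez('d1.npz',R=C[2],t=C[3]); print(st['eef_pos'],st['joints'])
E
```

```text
clock: 15.65
eef_pos: [0.5412, -0.0348, 0.0542]
orientation: [[-1.0, -0.02, -0.002], [-0.02, 1.0, 0.0], [0.002, 0.0, -1.0]]
wrist_force: [-5.4, -0.0, -1.2]
width: 0.0275
finger_force: 20.0
clock: 16.05
eef_pos: [0.5431, -0.0348, 0.0546]
orientation: [[-1.0, -0.02, 0.002], [-0.02, 1.0, -0.0], [-0.002, -0.0, -1.0]]
wrist_force: [-0.9, -0.6, -0.9]
width: 0.0445
finger_force: 0.0
[ 0.54310434 -0.03478593  0.05464419] [-0.22133795  0.66766206  0.26517499  1.94508583 -0.30740056  0.56569997
  1.84146906]
```

View pics/d1.png

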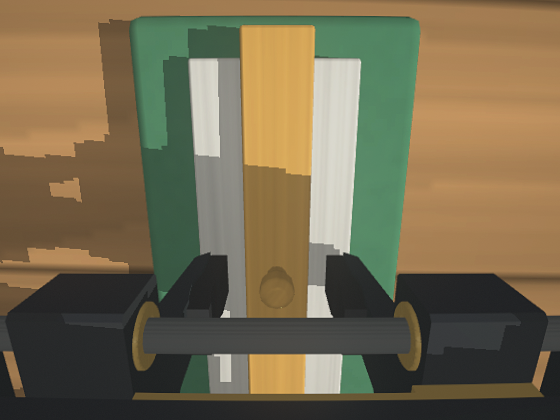

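The picture shows the bar lying straight on the table between the open fingers. Its front edge is at row 26 (columns 241–314), overhanging the table's front edge at row 59.

```bash
python3 - <<'E'
from h import *
c=cam('wrist',state()); f=np.load('d1.npz'); C=(c[0],c[1],f['R'],f['t'])
P=atz(C,[[241,26],[314,26]],.05); Q=atz(C,[[190,59],[360,59]],.04); G=atz(C,[[140,17],[410,17]],.026); S=atz(C,[[244,150],[312,150]],.05); T=atz(C,[[196,150],[356,150]],.04)
for n,x in zip('bar table base barmid tablemid'.split(),(P,Q,G,S,T)): print(n,x.mean(0).round(4),np.linalg.norm(x[1]-x[0]).round(4))
E
python3 -m jog '0 0 -.01 0 0 0 .05;0 0 -.02 0 0 0 .05;0 0 -.03 0 0 0 .05;0 0 -.04 0 0 0 .05;0 0 -.04 0 0 0 .05;0 0 -.04 0 0 0 .05;0 0 -.03 0 0 0 .05;0 0 0 0 0 0 .05;0 0 0 0 0 0 .05'
python3 - <<'E'
from h import *
st=state(); im=optics.get_image('wrist'); cv2.imwrite('pics/e1.png',im); C=cam('wrist',st); np.savez('e1.npz',R=C[2],t=C[3]); print(st['eef_pos'],st['joints'])
for r in optics.silhouettes('ratchet','wrist')[:2]:
    print(r['score'],np.array(r['extent'])*[560,420,560,420])
optics.get_image('top')
for r in optics.silhouettes('bar','top')[:2]: 
    v,u=np.nonzero(r['region']);print(r['score'],cv2.minAreaRect((atz(cam('top'),np.c_[u,v],.05)[:,:2]*1000).astype(np.float32)))
print(proj(C,[[.6155,-.0335,.196],[.6155,-.0335,.168]]))
E
```

```text
bar [ 0.4405 -0.0361  0.05  ] 0.0265
table [ 0.4503 -0.0369  0.04  ] 0.0678
base [ 0.4315 -0.0373  0.026 ] 0.1149
barmid [ 0.4853 -0.035   0.05  ] 0.027
tablemid [ 0.4864 -0.0358  0.04  ] 0.0681
clock: 17.0
eef_pos: [0.5423, -0.0347, 0.2651]
orientation: [[-1.0, -0.02, 0.002], [-0.02, 1.0, 0.0], [-0.002, 0.0, -1.0]]
wrist_force: [-0.4, -0.3, 0.1]
width: 0.0496
finger_force: 0.0
[ 0.54228706 -0.03473093  0.2650751 ] [-0.33332666  0.35022649  0.39705942  1.82726711 -0.15962691  0.99354822
  1.72035583]
0.94 [260.4   296.016 291.704 319.914]
0.67 ((766.7999267578125, 276.3958435058594), (131.5226593017578, 128.59324645996094), 13.330307006835938)
0.32 ((817.1915893554688, -19.783119201660156), (51.825843811035156, 23.696632385253906), 73.25916290283203)
[[275.56738895 334.00796119]
 [275.63654481 311.36295669]]
```

View pics/e1.png

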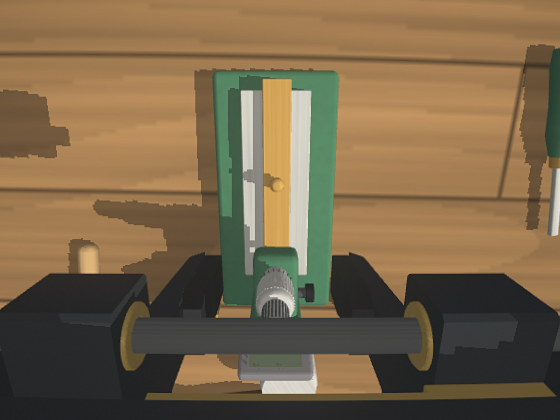

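The picture shows the bar seated with about 9.8 mm of overhang, where 10 is expected. The thimble and knob head are at (275,300), in line with the predicted column of 275.6.

```bash
python3 -m jog '-.0244 -.0001 0 0 0 0 .05;-.0244 -.0001 0 0 0 0 .05;-.0244 -.0001 0 0 0 0 .05;0 0 0 0 0 -.14 .05;0 0 0 0 0 -.14 .05;0 0 0 0 0 -.14 .05;0 0 0 0 0 -.14 .05;0 0 0 0 0 -.14 .05;0 0 0 0 0 -.14 .05;0 0 0 0 0 0 .05' 12
python3 -m jog '0 0 0 0 0 0 .05;0 0 0 0 0 0 .05'
python3 - <<'E'
from h import *
st=state(); im=optics.get_image('wrist'); cv2.imwrite('pics/f1.png',im); C=cam('wrist',st); np.savez('f1.npz',R=C[2],t=C[3]); print(st['eef_pos'],np.array(st['orientation']).round(4),st['joints'],st['moment'])
for r in optics.silhouettes('ratchet','wrist')[:2]: print(r['score'],np.array(r['extent'])*[560,420,560,420])
print(proj(C,[[.6155,-.0335,.196],[.6155,-.0335,.168],[.6155,-.0335,.146]]))
R=np.array(st['orientation']); d=np.array([.6155,-.0335,.184])-st['eef_pos']; print('to go tool',R.T@d)
E
```

```text
clock: 18.2
eef_pos: [0.6148, -0.0338, 0.2631]
orientation: [[-0.652, -0.759, -0.002], [-0.759, 0.652, 0.0], [0.001, 0.002, -1.0]]
wrist_force: [0.3, -0.6, 0.3]
width: 0.0499
finger_force: 0.0
clock: 18.4
eef_pos: [0.6151, -0.0337, 0.2638]
orientation: [[-0.654, -0.756, -0.001], [-0.756, 0.654, -0.0], [0.001, 0.001, -1.0]]
wrist_force: [0.2, 0.5, 0.5]
width: 0.0498
finger_force: 0.0
[ 0.61512215 -0.03365083  0.26377035] [[-6.544e-01 -7.562e-01 -8.000e-04]
 [-7.562e-01  6.544e-01 -1.000e-04]
 [ 6.000e-04  5.000e-04 -1.000e+00]] [-0.1626733   0.46769714  0.19959597  1.62837031 -0.10272173  1.05659231
  2.49493539] [0.1468607  0.02590107 0.0114102 ]
0.86 [255.696 204.582 293.384 244.692]
[[274.57225574 233.44769886]
 [274.71749144 219.85532197]
 [274.8108248  211.12782176]]
to go tool [-0.00040763 -0.00022898  0.07977001]
```

View pics/f1.png

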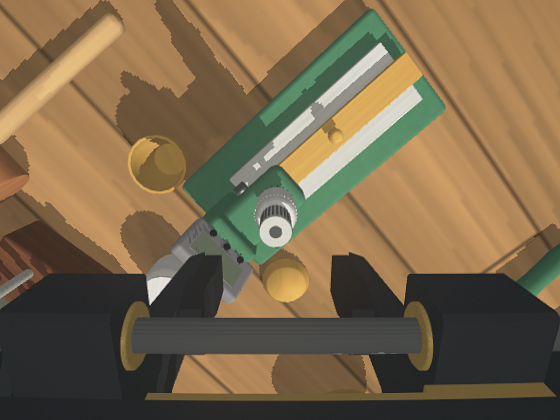

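The picture shows the knob's top face at (275.5,232), against a prediction of (274.6,233.4). The axis and height agree to better than 1 mm, with the fingers open on both sides of it.

```bash
python3 -m jog '0 0 .012 0 0 0 .05;0 0 .012 0 0 0 .05;0 0 .012 0 0 0 .05;0 0 .012 0 0 0 .05;0 0 .01 0 0 0 .05;0 0 .008 0 0 0 .05;0 0 0 0 0 0 .05;0 0 0 0 0 0 .05'
python3 -c "
from h import *
st=state();R=np.array(st['orientation']); print(R.T@(np.array([.6153,-.0338,.184])-st['eef_pos']))"
```

```text
clock: 19.3
eef_pos: [0.6155, -0.0337, 0.1983]
orientation: [[-0.652, -0.758, 0.0], [-0.758, 0.652, -0.0], [-0.0, -0.0, -1.0]]
wrist_force: [0.3, 0.1, 0.2]
width: 0.0501
finger_force: 0.0
[2.14519314e-04 4.57243410e-05 1.43200669e-02]
```

```bash
python3 -m jog '0 0 .006 0 0 0 .05;0 0 .005 0 0 0 .05;0 0 .003 0 0 0 .05;0 0 0 0 0 0 .05;0 0 0 0 0 0 .05' 12
python3 -m jog '0 0 0 0 0 0 .03;0 0 0 0 0 0 .02;0 0 0 0 0 0 .015;0 0 0 0 0 0 .015;0 0 0 0 0 0 .015' 12
python3 -m jog '0 0 0 0 0 0 .015;0 0 0 0 0 0 .015' 25
python3 -c "
from h import *
st=state();print(st['eef_pos'],st['moment'],st['joints'][6])"
```

```text
clock: 19.8
eef_pos: [0.6153, -0.0336, 0.1842]
orientation: [[-0.652, -0.758, -0.0], [-0.758, 0.652, -0.0], [0.0, -0.0, -1.0]]
wrist_force: [-0.4, -0.4, 0.1]
width: 0.0502
finger_force: 0.0
clock: 20.3
eef_pos: [0.6157, -0.0339, 0.1844]
orientation: [[-0.652, -0.758, 0.001], [-0.758, 0.652, -0.0], [-0.0, -0.001, -1.0]]
wrist_force: [1.2, -1.3, -0.4]
width: 0.0193
finger_force: 12.0
clock: 20.5
eef_pos: [0.6157, -0.0339, 0.1844]
orientation: [[-0.652, -0.758, 0.001], [-0.758, 0.652, -0.0], [-0.0, -0.001, -1.0]]
wrist_force: [1.4, -1.4, -0.7]
width: 0.0196
finger_force: 25.0
[ 0.61565103 -0.0339141   0.18435628] [-0.17999266 -0.32040904  0.01238744] 2.513157936045299
```

```bash
cat > m.py <<'E'
from h import *
st=state(); R=np.array(st['orientation']); print(round(st['clock'],2),'yaw',round(float(np.arctan2(R[1,0],R[0,0])),3),'Mz',round(st['moment'][2],4),'F',np.round(st['wrist_force'],1),'q7',round(st['joints'][6],3),'pos',np.round(st['eef_pos'],4))
E
python3 -m jog '0 0 0 0 0 .1 .015' >/dev/null; python3 m.py
python3 -m jog '0 0 0 0 0 .1 .015' >/dev/null; python3 m.py
python3 -m jog '0 0 0 0 0 .1 .015;0 0 0 0 0 .1 .015' >/dev/null; python3 m.py
python3 -m jog '0 0 0 0 0 .1 .015;0 0 0 0 0 .1 .015' >/dev/null; python3 m.py
python3 -m jog '0 0 0 0 0 .1 .015;0 0 0 0 0 .1 .015' >/dev/null; python3 m.py
python3 -m jog '0 0 0 0 0 .1 .015;0 0 0 0 0 .1 .015' >/dev/null; python3 m.py
```

```text
20.6 yaw -2.383 Mz 0.0642 F [ 2.1 -1.1 -1.3] q7 2.426 pos [ 0.6157 -0.0339  0.1844]
20.7 yaw -2.485 Mz 0.0305 F [ 1.4 -1.6 -1.4] q7 2.337 pos [ 0.6157 -0.0339  0.1844]
20.9 yaw -2.685 Mz 0.1203 F [ 2.  -1.6 -1.4] q7 2.165 pos [ 0.6158 -0.0339  0.1844]
21.1 yaw -2.886 Mz 0.0327 F [ 3.4 -1.4 -0.1] q7 1.994 pos [ 0.6158 -0.034   0.1844]
21.3 yaw -3.086 Mz 0.0421 F [ 2.6 -2.6 -2.2] q7 1.823 pos [ 0.6158 -0.0341  0.1844]
21.5 yaw 2.998 Mz 0.0003 F [ 2.6 -2.9 -1.3] q7 1.653 pos [ 0.6158 -0.0342  0.1844]
```

```bash
cat > m.py <<'E'
from h import *
import sys
st=state(); R=np.array(st['orientation']); tot=(-2.281-np.arctan2(R[1,0],R[0,0]))%(2*np.pi)
print(round(st['clock'],2),'turned',round(float(tot),3),'Mz',round(st['moment'][2],4),'tau7',round(st['joint_efforts'][6],4),'F',np.round(st['wrist_force'],1),'q7',round(st['joints'][6],3))
if len(sys.argv)>1: cv2.imwrite(f'pics/t{tot:.2f}.png',optics.get_image('wrist'))
E
python3 m.py p
python3 -m jog '0 0 0 0 0 .1 .015;0 0 0 0 0 .1 .015' >/dev/null; python3 m.py p
python3 -c "
from h import *; import glob
C=cam('wrist',state()); print(proj(C,[[.6155,-.034,z] for z in(.196,.168,.166,.126)]))
fs=sorted(glob.glob('pics/t*.png')); print(fs)
a=[cv2.resize(cv2.imread(f)[190:350,200:350],(396,422),interpolation=cv2.INTER_CUBIC) for f in fs]
cv2.imwrite('pics/m1.png',np.hstack(a))"
```

```text
21.5 turned 1.005 Mz 0.0003 tau7 1.081 F [ 2.6 -2.9 -1.3] q7 1.653
21.75 turned 1.203 Mz 0.0513 tau7 1.1208 F [ 2.5 -3.  -1.4] q7 1.485
[[276.81844398 300.25125479]
 [276.80606774 269.48845271]
 [276.80532714 267.66678725]
 [276.79329051 238.3506846 ]]
['pics/t1.00.png', 'pics/t1.20.png']
```

View pics/m1.png

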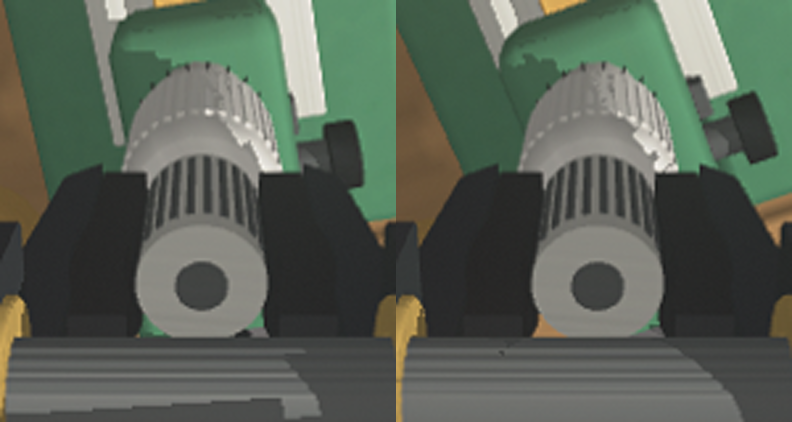

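The montage shows the knurled knob and the thimble's tick marks clearly (ticks at rows 215–220). They keep their place relative to the gripper between 1.0 and 1.2 rad, so both still turn together. If the thimble starts moving in the picture, that will show the ratchet slipping.

```bash
cat > slip.py <<'E'
from h import *
import glob
c=optics.camera_info('wrist'); K=np.array([[c['fx'],0,c['cx']],[0,c['fy'],c['cy']],[0,0,1]]); d=np.array(c['dist_coeffs']); W=np.linalg.inv(np.array(c['T_tool_cam']))
C=(K,d,W[:3,:3],W[:3,3])
ph=np.linspace(-1.0,1.0,401); zz=np.linspace(.034,.062,57)   # depth below TCP (TCP z .1844): world z .150-.122
P=np.array([[.015*np.cos(a),.015*np.sin(a),z] for z in zz for a in ph]); uv=proj(C,P).reshape(len(zz),len(ph),2).astype(np.float32)
def unw(f):
    g=cv2.cvtColor(cv2.imread(f),cv2.COLOR_BGR2GRAY).astype(np.float32)
    u=cv2.remap(g,uv[...,0],uv[...,1],cv2.INTER_CUBIC); return np.clip(u-cv2.GaussianBlur(u,(0,0),12,sigmaY=.01),-25,25)
fs=sorted(glob.glob('pics/t*.png')); U=[unw(f) for f in fs]; s=0
for f,a,b in zip(fs[1:],U,U[1:]):
    r=cv2.matchTemplate(b,a[:,50:-50],cv2.TM_CCOEFF_NORMED)[0]; i=r.argmax(); sh=(i-50)*.005; s+=sh
    print(f[6:-4],'shift',round(sh,3),'r',round(float(r[i]),2),'r0',round(float(r[50]),2),'sum',round(s,3))
E
for i in 1; do :; done
python3 -m jog '0 0 0 0 0 .1 .015' >/dev/null; python3 m.py p
python3 -m jog '0 0 0 0 0 .1 .015' >/dev/null; python3 m.py p
python3 -m jog '0 0 0 0 0 .1 .015' >/dev/null; python3 m.py p
python3 -m jog '0 0 0 0 0 .1 .015' >/dev/null; python3 m.py p
python3 -m jog '0 0 0 0 0 .1 .015' >/dev/null; python3 m.py p
python3 -m jog '0 0 0 0 0 .1 .015' >/dev/null; python3 m.py p
python3 -m jog '0 0 0 0 0 .1 .015' >/dev/null; python3 m.py p
python3 -m jog '0 0 0 0 0 .1 .015' >/dev/null; python3 m.py p
python3 slip.py
```

```text
21.9 turned 1.299 Mz 0.0648 tau7 1.5689 F [ 2.4 -2.7 -0.7] q7 1.403
22.05 turned 1.398 Mz 0.0705 tau7 1.5857 F [ 2.1 -3.2 -1.2] q7 1.319
22.2 turned 1.497 Mz 0.0328 tau7 1.5876 F [ 4.  -3.6 -1.2] q7 1.236
22.35 turned 1.597 Mz 0.0113 tau7 1.5886 F [ 2.8 -4.5 -1.2] q7 1.152
22.5 turned 1.697 Mz 0.0475 tau7 1.604 F [ 3.9 -3.  -1.4] q7 1.067
22.65 turned 1.797 Mz 0.0059 tau7 1.6024 F [ 2.6 -3.7 -0.7] q7 0.983
22.8 turned 1.897 Mz 0.0847 tau7 1.6007 F [ 3.4 -3.3 -0.5] q7 0.899
22.95 turned 1.997 Mz 0.016 tau7 1.5987 F [ 2.8 -3.6 -0.9] q7 0.815
1.20 shift 0.0 r 0.89 r0 0.89 sum 0.0
1.30 shift 0.0 r 0.9 r0 0.9 sum 0.0
1.40 shift 0.0 r 0.84 r0 0.84 sum 0.0
1.50 shift 0.0 r 0.91 r0 0.91 sum 0.0
1.60 shift 0.0 r 0.85 r0 0.85 sum 0.0
1.70 shift 0.0 r 0.84 r0 0.84 sum 0.0
1.80 shift 0.0 r 0.93 r0 0.93 sum 0.0
1.90 shift 0.0 r 0.92 r0 0.92 sum 0.0
2.00 shift 0.0 r 0.97 r0 0.97 sum 0.0
```

```bash
python3 -m jog '0 0 0 0 0 .1 .015' >/dev/null; python3 m.py p
python3 -m jog '0 0 0 0 0 .1 .015' >/dev/null; python3 m.py p
python3 -m jog '0 0 0 0 0 .1 .015' >/dev/null; python3 m.py p
python3 -m jog '0 0 0 0 0 .1 .015' >/dev/null; python3 m.py p
python3 -m jog '0 0 0 0 0 .1 .015' >/dev/null; python3 m.py p
python3 -m jog '0 0 0 0 0 .1 .015' >/dev/null; python3 m.py p
python3 -m jog '0 0 0 0 0 .1 .015' >/dev/null; python3 m.py p
python3 -m jog '0 0 0 0 0 .1 .015' >/dev/null; python3 m.py p
python3 slip.py | tail -8
```

```text
23.1 turned 2.097 Mz 0.0123 tau7 1.5969 F [ 2.1 -4.7 -1. ] q7 0.731
23.25 turned 2.197 Mz 0.044 tau7 1.5957 F [ 3.3 -4.2 -0.2] q7 0.647
23.4 turned 2.297 Mz -0.0261 tau7 1.5962 F [ 2.4 -4.  -0.5] q7 0.563
23.55 turned 2.397 Mz 0.0054 tau7 1.5878 F [ 2.1 -5.3 -1. ] q7 0.479
23.7 turned 2.498 Mz 0.0143 tau7 1.5755 F [ 2.1 -4.3 -0.2] q7 0.396
23.85 turned 2.598 Mz 0.0856 tau7 1.5668 F [ 1.5 -5.6  0.4] q7 0.312
24.0 turned 2.698 Mz -0.0154 tau7 1.5613 F [ 1.8 -5.1 -0.2] q7 0.228
24.15 turned 2.798 Mz 0.053 tau7 1.5739 F [ 0.4 -4.7 -0. ] q7 0.144
2.10 shift 0.0 r 0.97 r0 0.97 sum 0.0
2.20 shift 0.0 r 0.97 r0 0.97 sum 0.0
2.30 shift 0.0 r 0.97 r0 0.97 sum 0.0
2.40 shift 0.0 r 0.97 r0 0.97 sum 0.0
2.50 shift -0.03 r 0.89 r0 0.41 sum -0.03
2.60 shift -0.04 r 0.91 r0 0.06 sum -0.07
2.70 shift -0.045 r 0.91 r0 -0.09 sum -0.115
2.80 shift -0.08 r 0.85 r0 -0.58 sum -0.195
```

```bash
python3 -m jog '0 0 0 0 0 .1 .015' >/dev/null; python3 m.py p
python3 -m jog '0 0 0 0 0 .1 .015' >/dev/null; python3 m.py p
python3 -m jog '0 0 0 0 0 .1 .015' >/dev/null; python3 m.py p
python3 -m jog '0 0 0 0 0 .1 .015' >/dev/null; python3 m.py p
python3 -m jog '0 0 0 0 0 .1 .015' >/dev/null; python3 m.py p
python3 slip.py | tail -5
python3 - <<'E'
# is the knob itself still static in the grip? (patch of knob knurl rows 245-275)
from h import *
a=cv2.imread('pics/t2.30.png',0)[248:275,255:300]
for n in('2.80','3.30','1.30'):
    try: b=cv2.imread(f'pics/t{n}.png',0)
    except Exception: continue
    if b is None: continue
    r=cv2.matchTemplate(b[240:283,243:312],a,cv2.TM_CCOEFF_NORMED); print(n,cv2.minMaxLoc(r)[1::2],'expect loc (12,8)')
E
```

```text
24.3 turned 2.898 Mz 0.03 tau7 1.6105 F [ 1.6 -5.4  0.1] q7 0.06
24.45 turned 2.998 Mz -0.0286 tau7 1.6258 F [ 0.9 -4.9  0.2] q7 -0.024
24.6 turned 3.098 Mz -0.0171 tau7 1.6035 F [ 2.  -5.1  1. ] q7 -0.109
24.75 turned 3.198 Mz 0.0611 tau7 1.577 F [ 1.  -4.7  1.8] q7 -0.193
24.9 turned 3.298 Mz 0.0927 tau7 1.5811 F [ 1.  -5.3  1.8] q7 -0.278
2.90 shift -0.095 r 0.81 r0 -0.5 sum -0.29
3.00 shift -0.1 r 0.83 r0 -0.48 sum -0.39
3.10 shift -0.1 r 0.82 r0 -0.52 sum -0.49
3.20 shift -0.1 r 0.85 r0 -0.55 sum -0.59
3.30 shift -0.085 r 0.87 r0 -0.62 sum -0.675
2.80 (0.9696999192237854, (12, 8)) expect loc (12,8)
3.30 (0.9049710035324097, (12, 8)) expect loc (12,8)
1.30 (0.8988131880760193, (12, 8)) expect loc (12,8)
```

```bash
python3 -m jog '0 0 0 0 0 .1 .015' >/dev/null; python3 m.py p
python3 -m jog '0 0 0 0 0 .1 .015' >/dev/null; python3 m.py p
python3 -m jog '0 0 0 0 0 .1 .015' >/dev/null; python3 m.py p
python3 -m jog '0 0 0 0 0 .1 .015' >/dev/null; python3 m.py p
python3 slip.py | tail -4
```

```text
25.05 turned 3.399 Mz 0.0251 tau7 1.6161 F [ 0.4 -3.9  1.7] q7 -0.363
25.2 turned 3.499 Mz 0.0711 tau7 1.646 F [ 0.7 -4.1  2.3] q7 -0.448
25.35 turned 3.599 Mz -0.0248 tau7 1.6368 F [ 1.  -5.1  1.8] q7 -0.533
25.5 turned 3.699 Mz 0.0198 tau7 1.6035 F [ 0.8 -4.9  1.8] q7 -0.619
3.40 shift -0.095 r 0.83 r0 -0.55 sum -0.765
3.50 shift -0.1 r 0.84 r0 -0.51 sum -0.865
3.60 shift -0.1 r 0.82 r0 -0.44 sum -0.965
3.70 shift -0.1 r 0.84 r0 -0.49 sum -1.065
```

```bash
python3 -m jog '0 0 0 0 0 0 .03;0 0 0 0 0 0 .05;0 0 0 0 0 0 .05;0 0 -.01 0 0 0 .05;0 0 -.02 0 0 0 .05;0 0 -.03 0 0 0 .05;0 0 -.03 0 0 0 .05;0 0 -.01 0 0 0 .05;0 0 0 0 0 0 .05;0 0 0 0 0 0 .05'
python3 - <<'E'
from h import *
st=state(); im=optics.get_image('wrist'); cv2.imwrite('pics/z.png',im); C=cam('wrist',st)
for n,z in(('bar',.05),('dome',.02),('cup',.05)):
    for r in optics.silhouettes(n,'wrist')[:1]:
        v,u=np.nonzero(r['region']); print(n,r['score'],cv2.minAreaRect((atz(C,np.c_[u,v],z)[:,:2]*1000).astype(np.float32)))
optics.get_image('top')
for n in('bar','burnisher','dome','cup'):
    for r in optics.look_for(n,'top')[:2]: print(n,round(r['score'],2),(np.array(r['extent'])*[560,420,560,420]).round())
E
```

```text
clock: 26.55
eef_pos: [0.6149, -0.0331, 0.2833]
orientation: [[0.955, 0.298, -0.001], [0.298, -0.955, 0.001], [-0.001, -0.001, -1.0]]
wrist_force: [-0.3, -0.1, -0.6]
width: 0.0503
finger_force: 0.0
bar 0.79 ((508.79595947265625, -35.263328552246094), (136.444580078125, 28.90968894958496), 0.9855179786682129)
dome 0.65 ((690.2510986328125, 69.28520202636719), (55.71201705932617, 55.59257507324219), 5.865147590637207)
cup 0.94 ((692.3137817382812, -126.2733154296875), (60.91301727294922, 57.12882614135742), 64.50679779052734)
bar 0.58 [281. 224. 309. 291.]
cup 0.62 [339. 192. 359. 211.]
cup 0.57 [265. 199. 329. 303.]
```

```bash
python3 -c "
from station import hand_in; print(hand_in())"
```

```text
the job is handed in; nothing more can be done
None
```

The job is handed in: the bar lies flat and lengthwise against the back stop, nipped under the spindle after about two ratchet clicks (1.1–1.2 rad, measured in the wrist pictures), and the arm is clear; `hand_in()` gave no verdict, and the burnisher, bowl, mallet and tin were not re-checked at the end.

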